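Set out the riveting station on a leatherworker's bench

TASK

Set the bench out for riveting, with left, right, front and behind as the robot sees them but squared to the slab or the anvil: put the rivet base in the middle of the marble slab; stand the large tin behind the slab (on the side away from the robot) on the slab's centre line with a gap of 70 mm between them, stand the wax block midway in that gap, and put the small tin centred on top of the large one. Lay the rivet setter in front of the anvil (on the robot's side), parallel to the anvil's length and level with the middle of its foot, 30 mm clear of the foot. Leave everything released and at rest, base, tins and block upright, and see that the thread spool and the glue jar are not pushed about.

Things in the scene. Friction and masses are not known exactly. Their poses are not given: they have to be found in the camera images.
- slab: fixed white marble slab, 100 (x) x 150 (y) x 25 mm high, on the bench. Origin: centre of its underside; its x axis points behind it, away from the robot (within 0.13 rad of world x), y to its left, z up. It lies on the robot's left or right.
- anvil: fixed small steel bench anvil, 55 mm high, its length along its y axis (foot 60 (x) x 100 (y) x 14 mm high; 40 mm wide face on top reaching from y = -55 to +45 mm, then a round horn tapering to y = +81 mm). Origin: centre of the foot's underside; x points away from the robot (within 0.13 rad of world x), z up. The middle of the foot means the origin. It lies on the side that the slab does not.
- rivet_base: loose solid dark steel disc, 50 mm diameter, 22 mm high, three dark round cups drawn on its flat top, 0.3 kg. Origin: centre of its underside, z up its axis.
- large_tin: loose closed round metal tin, 62 mm diameter, 30 mm high, flat top, 0.15 kg. Origin: centre of its underside, z up its axis.
- small_tin: loose closed round metal tin, 42 mm diameter, 24 mm high, 0.06 kg. Origin: centre of its underside, z up its axis.
- wax_block: loose hard yellowish wax block, 30 (x) x 50 (y) x 28 mm high. Origin: centre of its underside, z up; its x axis starts within 0.5 rad of world x. It fits between slab and tin either way round.
- setter: loose rivet setter, a steel bar lying flat: 110 mm long along its x axis, the square grip 14 x 14 mm reaches from x = -40 to +20 mm, a round dark head to x = -55 mm, a 12 mm round nose to x = +55 mm. Origin: middle of its length, on its underside; z up; its x axis starts within 0.5 rad of world x. Either end may point either way.
- spool: loose thread spool standing upright between the things, 32 mm diameter, 45 mm high, wooden flanges; to be left alone. Origin: centre of its underside.
- glue_jar: loose amber glue jar with white cap, 48 mm diameter, 54 mm high; to be left alone. Origin: centre of its underside.

How it is judged (in metres and radians):
At the end, for the whole second after the job is handed in: Base on slab, within 13 mm of centre. Slab frame, mm: large tin x 151±15, y 0±15; wax block x 85±13, y 0±15. Small tin on large, within 10 mm. Anvil frame: setter x -67±15, y 0±15, within 0.2 rad of its length. Others upright within 0.12 rad; all released, at rest (horizontal distance between rivet_base and slab below 0.013 m and height (world z) of rivet_base between 0.021 and 0.029 m and x of large_tin in the frame of slab between 0.136 and 0.166 m and y of large_tin in the frame of slab between -0.015 and 0.015 m and height (world z) of large_tin between -0.004 and 0.004 m and x of wax_block in the frame of slab between 0.072 and 0.098 m and y of wax_block in the frame of slab between -0.015 and 0.015 m and height (world z) of wax_block between -0.004 and 0.004 m and horizontal distance between small_tin and large_tin below 0.01 m and height (world z) of small_tin between 0.026 and 0.034 m and x of setter in the frame of anvil between -0.082 and -0.052 m and y of setter in the frame of anvil between -0.015 and 0.015 m and height (world z) of setter between -0.004 and 0.018 m and angle between the x axis of setter and the y axis of anvil, either way round below 0.2 rad and angle between each of rivet_base, large_tin, small_tin, wax_block's own z axis and vertical below 0.12 rad and linear speed of each of rivet_base, large_tin, small_tin, wax_block, setter below 0.02 m/s); the robot touches nothing.
It fails at once if the thread spool is pushed more than 15 mm or tipped (distance of spool from where it was at the start of the episode above 0.015 m or angle between spool's own z axis and vertical above 0.3 rad).
It fails at once if the glue jar is pushed more than 15 mm or tipped (distance of glue_jar from where it was at the start of the episode above 0.015 m or angle between glue_jar's own z axis and vertical above 0.3 rad).
It also fails if it takes over 107 s, if anything falls off the work surface, if the arm or the gripper's body presses on something with over 40 N, if the wrist force passes 120 N, or if a joint passes its speed limit or range.

ROBOT

A 6-joint arm with a two-finger parallel gripper is mounted at the origin on the work surface. World frame = base frame: x ahead of the robot, y to its left, z up, the work surface at z = 0. Lengths are in mm, angles in degrees, forces in N, time in s.
With the tool pointing down it reaches from about 350 to 725 mm from the base axis. Payload 4.3 kg.
Tool frame: the origin (TCP) lies midway between the tips of the shut fingers; the grasp point (between the pads) lies 19 mm behind it; z points along the fingers, y is the direction in which the jaws open and shut (so a half turn about z gives the same grasp; the last joint's range is limited). The gripper opens to 85 mm and grips with 20 to 120 N. Pads are 22 mm wide; open, the fingers measure 114 mm over their backs; the gripper's body (76 mm by 85 mm) begins 54 mm behind the grasp point. The pads swing forward as they close: fully open they stand 13 mm farther back than shut.
Start: joints at [62.263, 21.618, 4.641, 73.018, 0, 83.68], TCP at [209.974, 535.33, 231.329] pointing down, gripper open.
Joint ranges: [-156.06, 156.06], [-48.1, 94.91], [-58.44, 69.94], [-101.28, 121.22], [-78.64, 73.56], [-180, 180]. Speed limits (degrees/s): [147.25, 147.25, 180, 180, 180, 180].

INTERFACE

Orientations are given as [roll, pitch, yaw] about the fixed x, y, z axes, in that order (R = Rz(yaw) Ry(pitch) Rx(roll)).
In Python, from station import status, optics, ticket, finder gives the robot as it stands.
- The arm moves only by the tool jog_arm, never from a script. Its argument "moves" is a list of rows, each an object with "slide": the shift along the tool's x, y, z in m, a list of three; "turn": the turn about the tool's z in degrees. A call has exactly 8 rows; each row is the pose to reach, as a shift and turn from the pose commanded when the call began, along the tool's axes at that moment; what a row does not reach only later rows make up. A row lasts 1/10 s, in which the tool goes at most 50 mm and 8.59 degrees, less where a joint would pass 70% of its speed; a pose out of reach is approached as far as the arm can. A call with a gripper value outside its range is refused whole. "jaw" is the finger opening in m, from 0 to 0.0854, set as the call begins (left out, the last holds). The fingers move at their own pace and stop on an object; the grip force is fixed at half the most. Time passes only in rows, so rows that repeat a pose let the fingers close, or fill a call up. It gives the time, the measured TCP pose, the force and the opening at its end, in the units of the state.
- status.get_state(): the state, without advancing time (a new reading comes with each control period).
- optics.snapshot(name): name is "scene" or "top" or "wrist"; returns (picture, depth): 384x512x3 uint8, red, green, blue; 384x512 float32, mm along the optical axis (not along the pixel's ray), 0 where there is no reading.
- optics.camera_model(name): a dict with "mtx" (3x3 intrinsics, pixels), "dist_coeffs" ([k1, k2, p1, p2, k3] as OpenCV has them; the pictures are not rectified), "rvec" (rotation vector, rad) and "tvec" (3), from world to camera coordinates, as OpenCV has them; the wrist camera has in their place "T_tool_cam" (4x4, takes a point from camera to tool coordinates, whose origin is the TCP and whose axes are the flange's). Camera axes: x right, y down, z forward; pixel columns grow to the right and rows downward; lengths in mm; the calibration is good to about 2 mm. A picture is of the moment at which its call begins: read the wrist's pose just before it. camera_model takes no time and is no camera call.
- ticket.close_job(): hands the job in, once; it reports no verdict.
Trained networks look in the newest picture that a camera, given by its name, has taken for a name from the list of things; names that differ only in an ending like _2 or _b are one class to them, and where a whole thing is asked for, a point or a joint stands for the part that bears it (a point fixed in the world has none). Each returns a list of dicts, best first, with "score" (0 to 1); they miss things now and then, are a little off and sometimes report something else, mostly with a low value. They report only what shows in the picture. A call takes as long as a camera call.
- finder.recognise(query, camera): "location" ([x, y, z] in mm, in the coordinates of the camera as it stood for that picture, good to about 4 mm: the middle of the surface that is visible of it).
- finder.cut_out(query, camera): "mask" (384x512 bool, what is visible of it).
The state is a dict: "time": time; "joint_positions": joint angles; "joint_vel": joint speeds; "joint_torque": joint torques, N m; "tcp_pos": TCP position; "tcp_rot": TCP orientation; "ft_force": force on the tool from outside, world axes, zero at the start; "ft_torque": the same for the moment, N m; "grip_width": finger opening in mm.
Only numpy, scipy, OpenCV 4.12 (cv2) and the standard library are available. Lean on these libraries where they do the work, as an engineer would, in place of code of your own. Each camera call takes 0.05 s, during which the arm holds its last target.

## Working session

There is one attempt and no reset: what is moved stays moved. The work goes in short steps, Python scripts to look and compute and a tool call to move; the robot and the scene stay as the last step left them, time stands still between calls to the robot, and variables do not carry over. Pictures are saved under pics/ and viewed, and the job is handed in when it is done.

Besides the shell and the picture viewer there is one more tool, called after "Emit:" as name(argument=value, ...) on one line, values as JSON. jog_arm: Moves the arm, as the interface text tells. Its arguments: {"type":"object","properties":{"moves":{"type":"array"},"jaw":{"type":"number"}},"required":["moves"]}

```bash
ls; mkdir -p pics
python3 - <<'E'
from station import status, optics
import cv2
s=status.get_state(); print(s)
for n in ["scene","top","wrist"]:
    p,d=optics.snapshot(n); cv2.imwrite(f"pics/{n}0.png",p[:,:,::-1])
    m=optics.camera_model(n); print(n,m)
E
```

```text
pics
{'time': 0.0, 'joint_positions': array([6.22632501e+01, 2.16606714e+01, 4.56215873e+00, 7.30191801e+01,
       1.72763649e-03, 8.36802978e+01]), 'joint_vel': array([ 0.06535167, -0.00900898,  0.08977461, -0.06845079, -0.00152635,
       -0.0787256 ]), 'joint_torque': array([ 9.52859773e-04, -4.63608742e+01,  2.69871372e+01,  2.09264306e-02,
       -1.25746160e-04, -1.16027073e-05]), 'tcp_pos': array([209.63647345, 534.70639959, 230.36787112]), 'tcp_rot': array([-1.79883213e+02, -1.46722829e-02,  1.58582936e+02]), 'ft_force': array([0.10358767, 0.19225733, 0.27889468]), 'ft_torque': array([-0.03877997, -0.04551193,  0.00563005]), 'grip_width': 85.7884338812093}
scene {'mtx': array([[409.04265558,   0.        , 255.1239554 ],
       [  0.        , 409.04265558, 192.1204597 ],
       [  0.        ,   0.        ,   1.        ]]), 'dist_coeffs': array([-0.10655909,  0.        ,  0.        ,  0.        ,  0.        ]), 'rvec': array([ 0.7161494 ,  2.59732295, -1.1025897 ]), 'tvec': array([ 464.36599834, -180.4659428 , 1367.46173567])}
top {'mtx': array([[401.74382585,   0.        , 26
[... 234 characters left out ...]
-2.12002592,  0.18518792]), 'tvec': array([ -8.63360589, 547.07431252, 961.02317977])}
wrist {'mtx': array([[272.7962052 ,   0.        , 254.55914263],
       [  0.        , 272.7962052 , 187.55149891],
       [  0.        ,   0.        ,   1.        ]]), 'dist_coeffs': array([-0.05431419,  0.        ,  0.        ,  0.        ,  0.        ]), 'T_tool_cam': array([[ 2.85308917e-04, -9.48067407e-01, -3.18069348e-01,
         8.23718911e+01],
       [ 9.99999827e-01,  4.34045325e-04, -3.96754225e-04,
        -7.65673744e-01],
       [ 5.14206263e-04, -3.18069180e-01,  9.48067367e-01,
        -1.42685907e+02],
       [ 0.00000000e+00,  0.00000000e+00,  0.00000000e+00,
         1.00000000e+00]])}
```

View pics/scene0.png

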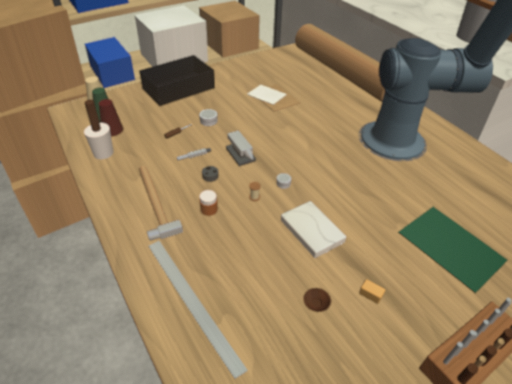

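View pics/top0.png

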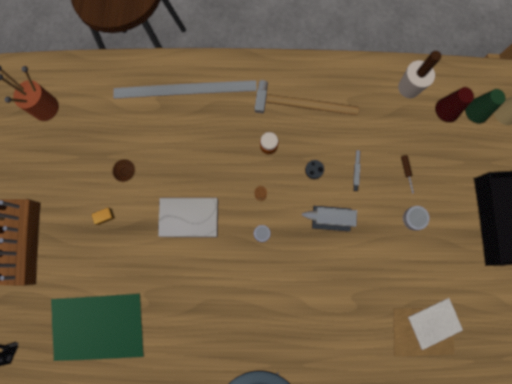

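View pics/wrist0.png

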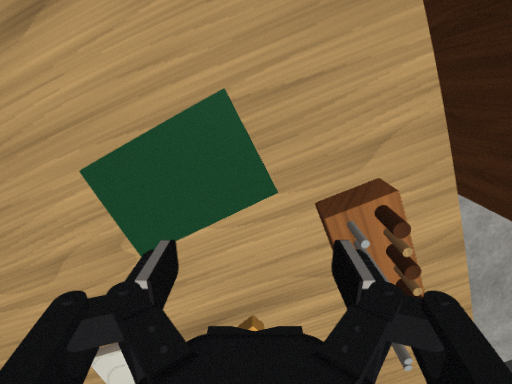

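```bash
cat > h.py <<'E'
import numpy as np, cv2
from station import status, optics, finder
from scipy.spatial.transform import Rotation as Rn
H=dict(slab=25,anvil=55,rivet_base=22,large_tin=30,small_tin=24,wax_block=28,setter=14,spool=45,glue_jar=54)
def w2c(name,st=None):
    m=optics.camera_model(name)
    T=np.eye(4)
    if name=="wrist":
        W=np.eye(4);W[:3,:3]=Rn.from_euler('xyz',st["tcp_rot"],degrees=True).as_matrix();W[:3,3]=st["tcp_pos"]
        return m,np.linalg.inv(W@m["T_tool_cam"])
    T[:3,:3]=cv2.Rodrigues(m["rvec"])[0];T[:3,3]=m["tvec"];return m,T
def world(mask,d,m,T):
    v,u=np.nonzero(mask&(d>0)); z=d[v,u]
    p=cv2.undistortPoints(np.stack([u,v],1).astype(np.float64)[:,None],m["mtx"],m["dist_coeffs"])[:,0]
    P=np.c_[p*z[:,None],z,np.ones(len(z))]
    return (np.linalg.inv(T)@P.T).T[:,:3]
def project(P,m,T):
    P=np.atleast_2d(P); return cv2.projectPoints(np.float64(P),cv2.Rodrigues(T[:3,:3])[0],T[:3,3],m["mtx"],m["dist_coeffs"])[0][:,0]
def ontoplane(uv,h,m,T):
    p=cv2.undistortPoints(np.float64(uv).reshape(-1,1,2),m["mtx"],m["dist_coeffs"])[:,0]
    I=np.linalg.inv(T); r=(I[:3,:3]@np.c_[p,np.ones(len(p))].T).T; o=I[:3,3]
    return o+r*((h-o[2])/r[:,2])[:,None]
E
python3 - <<'E'
from h import *
st=status.get_state()
p,d=optics.snapshot("top"); m,T=w2c("top")
np.savez("top0.npz",p=p,d=d)
for q in H:
    for r in finder.cut_out(q,"top")[:2]:
        M=r["mask"]; P=world(M,d,m,T)
        v,u=np.nonzero(M)
        t=P[P[:,2]>H[q]-6] if len(P) else P
        rect=cv2.minAreaRect(np.float32(t[:,:2])) if len(t)>4 else None
        print(q,round(r["score"],2),M.sum(),"px",u.mean().round(),v.mean().round(),"zmax",np.percentile(P[:,2],[10,50,90]).round(1) if len(P) else 0,"n",len(t),"mean",t.mean(0).round(1),rect)
        print('   planemean',ontoplane([[u.mean(),v.mean()]],H[q],m,T).round(1))
print(status.get_state()["time"])
E
```

```text
slab 0.66 2327 px 188.0 217.0 zmax [22.9 25.6 28.1] n 2243 mean [484.2 187.2  25.6] ((484.3875427246094, 188.4998779296875), (97.99978637695312, 150.63003540039062), 0.9577948451042175)
   planemean [[483.9 186.1  25. ]]
anvil 0.68 1030 px 332.0 218.0 zmax [13.  53.8 57.2] n 690 mean [ 487.9 -179.2   55. ] ((487.7676696777344, -171.2744140625), (127.36360168457031, 40.46603775024414), 88.10028839111328)
   planemean [[ 483.2 -173.1   55. ]]
rivet_base 0.57 326 px 315.0 170.0 zmax [ 9.4 21.4 24.1] n 281 mean [ 614.1 -137.2   21.7] ((614.9026489257812, -137.17922973632812), (47.655174255371094, 48.52666473388672), 63.34121322631836)
   planemean [[ 611.7 -136.2   22. ]]
large_tin 0.66 523 px 415.0 218.0 zmax [15.8 30.  32.4] n 442 mean [ 489.5 -399.8   30.3] ((489.2953796386719, -400.9805908203125), (59.8239631652832, 58.891761779785156), 0.2876302897930145)
   planemean [[ 488.3 -395.8   30. ]]
small_tin 0.45 209 px 262.0 233.0 zmax [21.9 24.5 27. ] n 200 mean [446.   -0.9  24.7] ((446.3448486328125, -1.660552978515625), (35.6911735534668, 40.416419982910156), 0.6814590692520142)
   p
[... 226 characters left out ...]
emean [[482. 409.  28.]]
setter 0.75 217 px 356.0 173.0 zmax [ 8.6 12.8 15.7] n 198 mean [ 609.9 -248.5   13. ] ((613.4222412109375, -249.24819946289062), (15.25588607788086, 107.39016723632812), 85.65382385253906)
   planemean [[ 608.2 -247.7   14. ]]
spool 0.66 148 px 260.0 193.0 zmax [ 5.5 44.3 47.3] n 125 mean [546.9   3.9  44.9] ((547.4378051757812, 3.5068283081054688), (31.101160049438477, 27.66328239440918), 1.0707895755767822)
   planemean [[544.7   3.8  45. ]]
glue_jar 0.75 354 px 269.0 144.0 zmax [ 9.6 52.3 55.4] n 222 mean [679.1 -15.9  53.7] ((679.272705078125, -16.29586410522461), (40.784385681152344, 41.56157302856445), 4.164633274078369)
   planemean [[670.8 -16.   54. ]]
0.65
```

Run:
```python
from h import *
z=np.load("top0.npz"); d=z["d"]; m,T=w2c("top")
def pca(P):
    c=P.mean(0); w,V=np.linalg.eigh(np.cov((P-c).T)); a=V[:,1]; return c,np.degrees(np.arctan2(a[1],a[0]))
for q in ["slab","anvil","wax_block","setter"]:
    M=finder.cut_out(q,"top")[0]["mask"]; P=world(M,d,m,T); t=P[abs(P[:,2]-H[q])<7][:,:2]
    c,a=pca(t); print(q,c.round(1),a, cv2.minAreaRect(np.float32(t)))
    # approx ray-plane mapping from mask pixels
    v,u=np.nonzero(M); Q=ontoplane(np.stack([u,v],1),H[q],m,T)[:,:2]; print("  ",pca(Q))
    if q=="anvil":
        for lo in range(-260,-90,10):
            s=t[(t[:,1]>=lo)&(t[:,1]<lo+10)]
            if len(s): print(lo,len(s),s[:,0].min().round(1),s[:,0].max().round(1),((s[:,0].min()+s[:,0].max())/2).round(1))
        print("ymin",np.sort(t[:,1])[[0,5,15,40]],np.sort(t[:,1])[-8:])
        f=P[(P[:,2]>5)&(P[:,2]<20)]; print("foot",cv2.minAreaRect(np.float32(f[:,:2])), f.min(0),f.max(0))
```

```text
slab [484.1 187.1] 90.57728890791789 ((484.3875427246094, 188.4998779296875), (97.99978637695312, 150.63003540039062), 0.9577948451042175)
   (array([483.96119937, 186.20900883]), np.float64(89.48999096532104))
anvil [ 487.9 -178.7] 87.05624295178231 ((487.80609130859375, -170.11595153808594), (129.6818084716797, 40.46603775024414), 88.10028839111328)
   (array([ 483.24743223, -173.15311714]), np.float64(87.54876503193141))
-240 22 468.5 500.7 484.6
-230 65 466.3 506.3 486.3
-220 68 466.1 506.5 486.3
-210 65 466.3 506.0 486.2
-200 64 468.3 506.1 487.2
-190 62 468.4 505.9 487.1
-180 60 470.5 505.8 488.1
-170 63 470.5 508.4 489.4
-160 61 470.7 508.0 489.4
-150 59 472.9 507.6 490.2
-140 52 472.4 507.9 490.1
-130 30 480.5 500.6 490.6
-120 23 482.9 498.1 490.5
-110 3 487.7 490.4 489.1
ymin [-234.95129998 -234.2793706  -231.46913237 -226.92225922] [-112.723115   -112.4918015  -110.29170727 -110.21242494 -110.09526875
 -107.68664221 -107.55604307 -105.32691259]
foot ((487.406005859375, -179.7869873046875), (98.57923126220703, 58.44253921508789), 86.7885513305664) [ 456.63824852 -228.03153119    5.20347326] [ 518.29150726 -129.78126778   19.60681558]
wax_block [483.5 411.4] 113.83988685726752 ((483.87884521484375, 412.8983154296875), (30.3963680267334, 51.48261260986328), 23.842355728149414)
   (array([482.01021563, 408.99036173]), np.float64(108.53690878983286))
setter [ 609.7 -248.5] 174.4327831736103 ((613.216552734375, -249.23255920410156), (15.25588607788086, 107.80266571044922), 85.65382385253906)
   (array([ 608.32972153, -247.70641536]), np.float64(174.13397957228034))
```

```bash
cat > plan.py <<'E'
# usage: plan.py x,y,z,yaw:rows ... (8 rows in a call, several calls ok) ; cmd pose kept in cmd.json
import sys,json,numpy as np,os
c=np.array(json.load(open("cmd.json")) if os.path.exists("cmd.json") else [209.974,535.33,231.329,158.583])
wps=[];cur=c.copy()
for a in sys.argv[1:]:
    p,n=a.split(":");t=np.array([float(v) if v!='=' else cur[i] for i,v in enumerate(p.split(","))]);n=int(n)
    for k in range(1,n+1): wps.append(cur+(t-cur)*k/n)
    cur=t
while len(wps)%8: wps.append(cur)
prev=c.copy()
for b in range(0,len(wps),8):
    y=np.radians(c[3]);xt=np.array([np.cos(y),np.sin(y)]);yt=np.array([np.sin(y),-np.cos(y)])
    rows=[]
    for w in wps[b:b+8]:
        d=w-c; s=[round(float(v)/1000,4) for v in (d[:2]@xt,d[:2]@yt,-d[2])]; rows.append({"slide":[round(q,3) for q in s],"turn":round(float(-d[3]),1)})
        st=np.linalg.norm(w[:3]-prev[:3]); 
        if st>50 or abs(w[3]-prev[3])>8.59: print("TOO FAST",st,w[3]-prev[3])
        prev=w
    print(json.dumps(rows))
    l=rows[-1];s=np.array(l["slide"])*1000
    c=np.array([*(c[:2]+s[0]*xt+s[1]*yt),c[2]-s[2],c[3]-l["turn"]])
json.dump(list(c),open("cmd.json","w"));print("end",c.round(2))
E
python3 plan.py 484,412,90,203.8:7 484,412,70,203.8:1 484,412,2,=:3
```

```text
[{"slide": [-0.043, -0.002, 0.02], "turn": -6.5}, {"slide": [-0.086, -0.004, 0.04], "turn": -12.9}, {"slide": [-0.129, -0.006, 0.061], "turn": -19.4}, {"slide": [-0.172, -0.008, 0.081], "turn": -25.8}, {"slide": [-0.214, -0.011, 0.101], "turn": -32.3}, {"slide": [-0.257, -0.013, 0.121], "turn": -38.8}, {"slide": [-0.3, -0.015, 0.141], "turn": -45.2}, {"slide": [-0.3, -0.015, 0.161], "turn": -45.2}]
[{"slide": [-0.0, 0.0, 0.023], "turn": -0.0}, {"slide": [-0.0, 0.0, 0.046], "turn": -0.0}, {"slide": [-0.0, 0.0, 0.068], "turn": -0.0}, {"slide": [-0.0, 0.0, 0.068], "turn": -0.0}, {"slide": [-0.0, 0.0, 0.068], "turn": -0.0}, {"slide": [-0.0, 0.0, 0.068], "turn": -0.0}, {"slide": [-0.0, 0.0, 0.068], "turn": -0.0}, {"slide": [-0.0, 0.0, 0.068], "turn": -0.0}]
end [483.78 411.82   2.33 203.78]
```

Emit:
jog_arm(moves=[{"slide": [-0.043, -0.002, 0.02], "turn": -6.5}, {"slide": [-0.086, -0.004, 0.04], "turn": -12.9}, {"slide": [-0.129, -0.006, 0.061], "turn": -19.4}, {"slide": [-0.172, -0.008, 0.081], "turn": -25.8}, {"slide": [-0.214, -0.011, 0.101], "turn": -32.3}, {"slide": [-0.257, -0.013, 0.121], "turn": -38.8}, {"slide": [-0.3, -0.015, 0.141], "turn": -45.2}, {"slide": [-0.3, -0.015, 0.161], "turn": -45.2}], jaw=0.085)

```text
time: 1.65
tcp_pos: [489.5, 409.5, 69.7]
tcp_rot: [-179.9, 0.2, -156.5]
ft_force: [-0.3, 0.1, -0.7]
grip_width: 84.8
```

Run:
```python
from h import *
st=status.get_state(); print(st["tcp_pos"].round(1),st["tcp_rot"].round(1),st["time"])
p,d=optics.snapshot("wrist"); cv2.imwrite("pics/w1.png",p[:,:,::-1])
```

```text
[489.5 409.5  69.7] [-179.9    0.2 -156.5] 1.65
```

Run:
```python
from h import *
st=status.get_state(); print(st["tcp_pos"].round(1),st["tcp_rot"].round(1),st["time"], st["joint_vel"].round(2))
```

```text
[484.9 409.1  65.7] [-179.9   -0.2 -156.5] 1.7 [ 2.82 -1.21 -1.88  5.77  1.02  1.3 ]
```

View pics/w1.png

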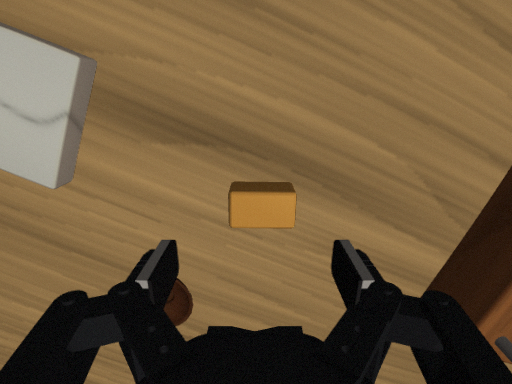

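Emit:
jog_arm(moves=[{"slide": [0, 0, 0.023], "turn": 0}, {"slide": [0, 0, 0.046], "turn": 0}, {"slide": [0, 0, 0.06], "turn": 0}, {"slide": [0, 0, 0.068], "turn": 0}, {"slide": [0, 0, 0.068], "turn": 0}, {"slide": [0, 0, 0.068], "turn": 0}, {"slide": [0, 0, 0.068], "turn": 0}, {"slide": [0, 0, 0.068], "turn": 0}])

```text
time: 2.5
tcp_pos: [484.5, 412.4, 3.5]
tcp_rot: [180.0, 0.1, -156.2]
ft_force: [-0.8, 0.5, 0.0]
grip_width: 85.1
```

Emit:
jog_arm(moves=[{"slide": [0, 0, 0], "turn": 0}, {"slide": [0, 0, 0], "turn": 0}, {"slide": [0, 0, 0], "turn": 0}, {"slide": [0, 0, 0], "turn": 0}, {"slide": [0, 0, 0], "turn": 0}, {"slide": [0, 0, 0], "turn": 0}, {"slide": [0, 0, 0], "turn": 0}, {"slide": [0, 0, 0], "turn": 0}], jaw=0.03)

```text
time: 3.3
tcp_pos: [484.2, 412.1, 2.8]
tcp_rot: [180.0, 0.1, -156.2]
ft_force: [-0.3, -0.4, 5.5]
grip_width: 49.3
```

```bash
python3 plan.py =,=,70,=:3 569,189,70,181:8 =,=,2.5,=:5
```

```text
[{"slide": [0.0, 0.0, -0.023], "turn": -0.0}, {"slide": [0.0, 0.0, -0.045], "turn": -0.0}, {"slide": [0.0, 0.0, -0.068], "turn": -0.0}, {"slide": [0.002, -0.03, -0.068], "turn": 2.8}, {"slide": [0.003, -0.06, -0.068], "turn": 5.7}, {"slide": [0.004, -0.089, -0.068], "turn": 8.5}, {"slide": [0.006, -0.119, -0.068], "turn": 11.4}, {"slide": [0.007, -0.149, -0.068], "turn": 14.2}]
[{"slide": [-0.005, -0.029, 0.0], "turn": 2.9}, {"slide": [-0.011, -0.059, 0.0], "turn": 5.7}, {"slide": [-0.017, -0.088, 0.0], "turn": 8.6}, {"slide": [-0.017, -0.088, 0.014], "turn": 8.6}, {"slide": [-0.017, -0.088, 0.027], "turn": 8.6}, {"slide": [-0.017, -0.088, 0.041], "turn": 8.6}, {"slide": [-0.017, -0.088, 0.054], "turn": 8.6}, {"slide": [-0.017, -0.088, 0.068], "turn": 8.6}]
end [568.88 188.71   2.33 180.98]
```

Emit:
jog_arm(moves=[{"slide": [0.0, 0.0, -0.023], "turn": 0}, {"slide": [0.0, 0.0, -0.045], "turn": 0}, {"slide": [0.0, 0.0, -0.068], "turn": 0}, {"slide": [0.002, -0.03, -0.068], "turn": 2.8}, {"slide": [0.003, -0.06, -0.068], "turn": 5.7}, {"slide": [0.004, -0.089, -0.068], "turn": 8.5}, {"slide": [0.006, -0.119, -0.068], "turn": 11.4}, {"slide": [0.007, -0.149, -0.068], "turn": 14.2}])

```text
time: 4.1
tcp_pos: [536.8, 271.2, 69.4]
tcp_rot: [-180.0, -0.1, -170.5]
ft_force: [0.5, 0.3, -0.6]
grip_width: 49.0
```

Emit:
jog_arm(moves=[{"slide": [-0.005, -0.029, 0.0], "turn": 2.9}, {"slide": [-0.011, -0.059, 0.0], "turn": 5.7}, {"slide": [-0.017, -0.088, 0.0], "turn": 8.6}, {"slide": [-0.017, -0.088, 0.014], "turn": 8.6}, {"slide": [-0.017, -0.088, 0.027], "turn": 8.6}, {"slide": [-0.017, -0.088, 0.041], "turn": 8.6}, {"slide": [-0.017, -0.088, 0.058], "turn": 8.6}, {"slide": [-0.017, -0.088, 0.068], "turn": 8.6}])

```text
time: 4.9
tcp_pos: [566.7, 189.0, 2.1]
tcp_rot: [-180.0, -0.2, -179.0]
ft_force: [-28.6, -7.8, 91.1]
grip_width: 48.9
```

```bash
python3 plan.py =,=,=,=:6 =,=,33,=:2 =,=,100,=:3 489,-401,100,=:14 =,=,70,=:1 =,=,2,=:3
```

```text
[{"slide": [0.0, 0.0, -0.0], "turn": -0.0}, {"slide": [0.0, 0.0, -0.0], "turn": -0.0}, {"slide": [0.0, 0.0, -0.0], "turn": -0.0}, {"slide": [0.0, 0.0, -0.0], "turn": -0.0}, {"slide": [0.0, 0.0, -0.0], "turn": -0.0}, {"slide": [0.0, 0.0, -0.0], "turn": -0.0}, {"slide": [0.0, 0.0, -0.015], "turn": -0.0}, {"slide": [0.0, 0.0, -0.031], "turn": -0.0}]
[{"slide": [0.0, 0.0, -0.022], "turn": -0.0}, {"slide": [0.0, 0.0, -0.044], "turn": -0.0}, {"slide": [0.0, 0.0, -0.067], "turn": -0.0}, {"slide": [0.006, -0.042, -0.067], "turn": -0.0}, {"slide": [0.013, -0.084, -0.067], "turn": -0.0}, {"slide": [0.019, -0.126, -0.067], "turn": -0.0}, {"slide": [0.026, -0.168, -0.067], "turn": -0.0}, {"slide": [0.032, -0.21, -0.067], "turn": -0.0}]
[{"slide": [0.007, -0.042, 0.0], "turn": -0.0}, {"slide": [0.013, -0.084, 0.0], "turn": -0.0}, {"slide": [0.019, -0.126, 0.0], "turn": -0.0}, {"slide": [0.026, -0.168, 0.0], "turn": -0.0}, {"slide": [0.032, -0.21, 0.0], "turn": -0.0}, {"slide": [0.039, -0.252, 0.0], "turn": -0.0}, {"slide": [0.045, -0.294, 0.0], "turn": -0.0}, {"slide": [0.052, -0.336, 0.0], "turn": -0.0}]
[{"slide": [0.006, -0.042, 0.0], "turn": -0.0}, {"slide": [0.006, -0.042, 0.03], "turn": -0.0}, {"slide": [0.006, -0.042, 0.053], "turn": -0.0}, {"slide": [0.006, -0.042, 0.076], "turn": -0.0}, {"slide": [0.006, -0.042, 0.098], "turn": -0.0}, {"slide": [0.006, -0.042, 0.098], "turn": -0.0}, {"slide": [0.006, -0.042, 0.098], "turn": -0.0}, {"slide": [0.006, -0.042, 0.098], "turn": -0.0}]
end [ 488.98 -400.75    2.33  180.98]
```

Emit:
jog_arm(moves=[{"slide": [0, 0, -0.001], "turn": 0}, {"slide": [0, 0, -0.001], "turn": 0}, {"slide": [0, 0, -0.001], "turn": 0}, {"slide": [0, 0, -0.001], "turn": 0}, {"slide": [0, 0, -0.001], "turn": 0}, {"slide": [0, 0, -0.001], "turn": 0}, {"slide": [0, 0, -0.001], "turn": 0}, {"slide": [0, 0, -0.001], "turn": 0}])

```text
time: 5.7
tcp_pos: [568.9, 188.7, 3.3]
tcp_rot: [180.0, 0.0, -179.0]
ft_force: [0.8, -0.2, -0.6]
grip_width: 48.4
```

Settled and force gone. Release, rise.

Emit:
jog_arm(moves=[{"slide": [0, 0, 0], "turn": 0}, {"slide": [0, 0, 0], "turn": 0}, {"slide": [0, 0, 0], "turn": 0}, {"slide": [0, 0, 0], "turn": 0}, {"slide": [0, 0, 0], "turn": 0}, {"slide": [0, 0, 0], "turn": 0}, {"slide": [0, 0, 0], "turn": 0}, {"slide": [0, 0, -0.03], "turn": 0}], jaw=0.085)

```text
time: 6.5
tcp_pos: [565.1, 187.8, 29.7]
tcp_rot: [-179.9, -0.5, -179.0]
ft_force: [-0.2, -0.5, -0.1]
grip_width: 85.0
```

Emit:
jog_arm(moves=[{"slide": [0.0, 0.0, -0.022], "turn": 0}, {"slide": [0.0, 0.0, -0.044], "turn": 0}, {"slide": [0.0, 0.0, -0.067], "turn": 0}, {"slide": [0.006, -0.042, -0.067], "turn": 0}, {"slide": [0.013, -0.084, -0.067], "turn": 0}, {"slide": [0.019, -0.126, -0.067], "turn": 0}, {"slide": [0.026, -0.168, -0.067], "turn": 0}, {"slide": [0.032, -0.21, -0.067], "turn": 0}])

```text
time: 7.3
tcp_pos: [540.0, -23.3, 100.4]
tcp_rot: [180.0, 0.0, -179.0]
ft_force: [1.1, -0.1, 0.3]
grip_width: 85.1
```

Emit:
jog_arm(moves=[{"slide": [0.007, -0.042, 0.0], "turn": 0}, {"slide": [0.013, -0.084, 0.0], "turn": 0}, {"slide": [0.019, -0.126, 0.0], "turn": 0}, {"slide": [0.026, -0.168, 0.0], "turn": 0}, {"slide": [0.032, -0.21, 0.0], "turn": 0}, {"slide": [0.039, -0.252, 0.0], "turn": 0}, {"slide": [0.045, -0.294, 0.0], "turn": 0}, {"slide": [0.052, -0.336, 0.0], "turn": 0}])

```text
time: 8.1
tcp_pos: [493.8, -360.4, 100.3]
tcp_rot: [180.0, 0.0, -179.0]
ft_force: [0.9, 1.3, -0.0]
grip_width: 84.9
```

Emit:
jog_arm(moves=[{"slide": [0.006, -0.042, 0.0], "turn": 0}, {"slide": [0.006, -0.042, 0.03], "turn": 0}, {"slide": [0.006, -0.042, 0.053], "turn": 0}, {"slide": [0.006, -0.042, 0.076], "turn": 0}, {"slide": [0.006, -0.042, 0.09], "turn": 0}, {"slide": [0.006, -0.042, 0.098], "turn": 0}, {"slide": [0.006, -0.042, 0.098], "turn": 0}, {"slide": [0.006, -0.042, 0.098], "turn": 0}])

```text
time: 8.9
tcp_pos: [489.6, -401.1, 3.1]
tcp_rot: [-179.9, 0.1, -179.0]
ft_force: [-0.2, 0.3, 0.4]
grip_width: 84.9
```

Run:
```python
from h import *
st=status.get_state(); print(st["tcp_pos"].round(1),st["tcp_rot"].round(1),st["time"])
p,d=optics.snapshot("wrist"); cv2.imwrite("pics/w2.png",p[:,:,::-1])
p,d=optics.snapshot("top"); cv2.imwrite("pics/t2.png",p[:,:,::-1])
m,T=w2c("top")
for q in ["wax_block","slab"]:
    M=finder.cut_out(q,"top")[0]["mask"]; P=world(M,d,m,T); t=P[abs(P[:,2]-H[q])<6]; print(q,t.mean(0),cv2.minAreaRect(np.float32(t[:,:2])))
```

```text
[ 489.6 -401.1    3.1] [-1.799e+02  1.000e-01 -1.790e+02] 8.9
wax_block [567.44892378 188.51587687  27.94148287] ((568.1002197265625, 188.7488250732422), (29.325416564941406, 50.352294921875), 1.6279089450836182)
slab [483.9520555  187.26549069  25.59357605] ((484.44512939453125, 187.9322967529297), (98.10240936279297, 149.4199981689453), 0.9539526104927063)
```

Emit:
jog_arm(moves=[{"slide": [0, 0, 0], "turn": 0}, {"slide": [0, 0, 0], "turn": 0}, {"slide": [0, 0, 0], "turn": 0}, {"slide": [0, 0, 0], "turn": 0}, {"slide": [0, 0, 0], "turn": 0}, {"slide": [0, 0, 0], "turn": 0}, {"slide": [0, 0, 0], "turn": 0}, {"slide": [0, 0, 0], "turn": 0}], jaw=0.04)

```text
time: 9.9
tcp_pos: [489.6, -401.3, 3.3]
tcp_rot: [-179.9, 0.1, -179.0]
ft_force: [-0.4, 0.8, 6.2]
grip_width: 60.5
```

```bash
python3 - <<'E'
import json
c=json.load(open('cmd.json'));c[2]=3.33;json.dump(c,open('cmd.json','w'))
E
python3 plan.py =,=,20,=:1 =,=,100,=:3 489,-370,100,=:1 630,0,100,=:9 635,190,100,=:5 =,=,=,=:2 =,=,15,=:3 =,=,9,=:2 =,=,6,=:1 =,=,4.4,=:3
```

```text
[{"slide": [0.0, 0.0, -0.017], "turn": -0.0}, {"slide": [0.0, 0.0, -0.043], "turn": -0.0}, {"slide": [0.0, 0.0, -0.07], "turn": -0.0}, {"slide": [0.0, 0.0, -0.097], "turn": -0.0}, {"slide": [-0.001, 0.031, -0.097], "turn": -0.0}, {"slide": [-0.017, 0.072, -0.097], "turn": -0.0}, {"slide": [-0.033, 0.112, -0.097], "turn": -0.0}, {"slide": [-0.05, 0.153, -0.097], "turn": -0.0}]
[{"slide": [-0.016, 0.041, 0.0], "turn": -0.0}, {"slide": [-0.032, 0.082, 0.0], "turn": -0.0}, {"slide": [-0.049, 0.123, 0.0], "turn": -0.0}, {"slide": [-0.065, 0.164, 0.0], "turn": -0.0}, {"slide": [-0.082, 0.204, 0.0], "turn": -0.0}, {"slide": [-0.098, 0.245, 0.0], "turn": -0.0}, {"slide": [-0.1, 0.283, 0.0], "turn": -0.0}, {"slide": [-0.101, 0.321, 0.0], "turn": -0.0}]
[{"slide": [-0.002, 0.038, 0.0], "turn": -0.0}, {"slide": [-0.004, 0.076, 0.0], "turn": -0.0}, {"slide": [-0.005, 0.114, 0.0], "turn": -0.0}, {"slide": [-0.005, 0.114, 0.0], "turn": -0.0}, {"slide": [-0.005, 0.114, 0.0], "turn": -0.0}, {"slide": [-0.005, 0.114, 0.029], "turn": -0.0}, {"slide": [-0.005, 0.114, 0.057], "turn": -0.0}, {"slide": [-0.005, 0.114, 0.085], "turn": -0.0}]
[{"slide": [-0.0, 0.0, 0.003], "turn": -0.0}, {"slide": [-0.0, 0.0, 0.006], "turn": -0.0}, {"slide": [-0.0, 0.0, 0.009], "turn": -0.0}, {"slide": [-0.0, 0.0, 0.01], "turn": -0.0}, {"slide": [-0.0, 0.0, 0.01], "turn": -0.0}, {"slide": [-0.0, 0.0, 0.011], "turn": -0.0}, {"slide": [-0.0, 0.0, 0.011], "turn": -0.0}, {"slide": [-0.0, 0.0, 0.011], "turn": -0.0}]
end [634.87 189.84   4.33 180.98]
```

View pics/w2.png

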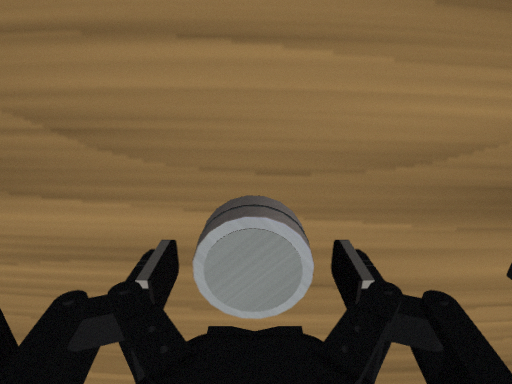

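Emit:
jog_arm(moves=[{"slide": [0.0, 0.0, -0.017], "turn": 0}, {"slide": [0.0, 0.0, -0.043], "turn": 0}, {"slide": [0.0, 0.0, -0.07], "turn": 0}, {"slide": [0.0, 0.0, -0.097], "turn": 0}, {"slide": [-0.001, 0.031, -0.097], "turn": 0}, {"slide": [-0.017, 0.072, -0.097], "turn": 0}, {"slide": [-0.033, 0.112, -0.097], "turn": 0}, {"slide": [-0.05, 0.153, -0.097], "turn": 0}])

```text
time: 10.7
tcp_pos: [535.9, -245.3, 98.7]
tcp_rot: [180.0, -0.1, -179.1]
ft_force: [0.7, -0.1, -2.4]
grip_width: 60.3
```

Emit:
jog_arm(moves=[{"slide": [-0.016, 0.041, 0.0], "turn": 0}, {"slide": [-0.032, 0.082, 0.0], "turn": 0}, {"slide": [-0.049, 0.123, 0.0], "turn": 0}, {"slide": [-0.065, 0.164, 0.0], "turn": 0}, {"slide": [-0.082, 0.204, 0.0], "turn": 0}, {"slide": [-0.098, 0.245, 0.0], "turn": 0}, {"slide": [-0.1, 0.283, 0.0], "turn": 0}, {"slide": [-0.101, 0.321, 0.0], "turn": 0}])

```text
time: 11.5
tcp_pos: [631.5, 77.5, 98.3]
tcp_rot: [180.0, -0.1, -179.0]
ft_force: [0.6, -0.5, -2.1]
grip_width: 60.6
```

Emit:
jog_arm(moves=[{"slide": [-0.002, 0.038, 0.0], "turn": 0}, {"slide": [-0.004, 0.076, 0.0], "turn": 0}, {"slide": [-0.005, 0.114, 0.0], "turn": 0}, {"slide": [-0.005, 0.114, 0.0], "turn": 0}, {"slide": [-0.005, 0.114, 0.0], "turn": 0}, {"slide": [-0.005, 0.114, 0.029], "turn": 0}, {"slide": [-0.005, 0.114, 0.057], "turn": 0}, {"slide": [-0.005, 0.114, 0.083], "turn": 0}])

```text
time: 12.3
tcp_pos: [634.6, 188.0, 15.0]
tcp_rot: [-180.0, -0.0, -179.1]
ft_force: [0.3, -0.3, -2.6]
grip_width: 60.0
```

Emit:
jog_arm(moves=[{"slide": [0, 0.0, 0.002], "turn": 0}, {"slide": [0, 0.0, 0.005], "turn": 0}, {"slide": [0, 0.0, 0.008], "turn": 0}, {"slide": [0, 0.0, 0.01], "turn": 0}, {"slide": [0, 0.0, 0.011], "turn": 0}, {"slide": [0, 0.0, 0.012], "turn": 0}, {"slide": [0, 0.0, 0.013], "turn": 0}, {"slide": [0, 0.0, 0.013], "turn": 0}])

```text
time: 13.1
tcp_pos: [634.9, 189.9, 3.4]
tcp_rot: [180.0, 0.0, -179.0]
ft_force: [0.0, -0.2, -1.8]
grip_width: 60.4
```

Emit:
jog_arm(moves=[{"slide": [0, 0, 0], "turn": 0}, {"slide": [0, 0, 0], "turn": 0}, {"slide": [0, 0, 0], "turn": 0}, {"slide": [0, 0, 0], "turn": 0}, {"slide": [0, 0, 0], "turn": 0}, {"slide": [0, 0, 0], "turn": 0}, {"slide": [0, 0, 0], "turn": 0}, {"slide": [0, 0, 0], "turn": 0}], jaw=0.085)

```text
time: 13.9
tcp_pos: [634.9, 189.9, 3.3]
tcp_rot: [180.0, 0.0, -179.0]
ft_force: [-0.3, -0.4, -0.5]
grip_width: 84.8
```

```bash
python3 plan.py =,=,30,=:1 =,=,110,=:2 446,-1.5,110,=:8 =,=,80,=:1 =,=,4.3,=:3
```

```text
[{"slide": [0.0, 0.0, -0.026], "turn": -0.0}, {"slide": [0.0, 0.0, -0.066], "turn": -0.0}, {"slide": [0.0, 0.0, -0.106], "turn": -0.0}, {"slide": [0.024, -0.024, -0.106], "turn": -0.0}, {"slide": [0.048, -0.047, -0.106], "turn": -0.0}, {"slide": [0.072, -0.07, -0.106], "turn": -0.0}, {"slide": [0.096, -0.094, -0.106], "turn": -0.0}, {"slide": [0.12, -0.117, -0.106], "turn": -0.0}]
[{"slide": [0.024, -0.024, 0.0], "turn": -0.0}, {"slide": [0.048, -0.048, 0.0], "turn": -0.0}, {"slide": [0.072, -0.071, 0.0], "turn": -0.0}, {"slide": [0.072, -0.071, 0.03], "turn": -0.0}, {"slide": [0.072, -0.071, 0.056], "turn": -0.0}, {"slide": [0.072, -0.071, 0.081], "turn": -0.0}, {"slide": [0.072, -0.071, 0.106], "turn": -0.0}, {"slide": [0.072, -0.071, 0.106], "turn": -0.0}]
end [446.12  -1.43   4.33 180.98]
```

Emit:
jog_arm(moves=[{"slide": [0.0, 0.0, -0.026], "turn": 0}, {"slide": [0.0, 0.0, -0.066], "turn": 0}, {"slide": [0.0, 0.0, -0.106], "turn": 0}, {"slide": [0.024, -0.024, -0.106], "turn": 0}, {"slide": [0.048, -0.047, -0.106], "turn": 0}, {"slide": [0.072, -0.07, -0.106], "turn": 0}, {"slide": [0.096, -0.094, -0.106], "turn": 0}, {"slide": [0.12, -0.117, -0.106], "turn": 0}])

```text
time: 14.7
tcp_pos: [515.9, 70.0, 109.4]
tcp_rot: [-180.0, 0.0, -179.0]
ft_force: [0.5, 0.2, 0.5]
grip_width: 84.9
```

Emit:
jog_arm(moves=[{"slide": [0.024, -0.024, 0.0], "turn": 0}, {"slide": [0.048, -0.048, 0.0], "turn": 0}, {"slide": [0.072, -0.071, 0.0], "turn": 0}, {"slide": [0.072, -0.071, 0.0], "turn": 0}, {"slide": [0.072, -0.071, 0.0], "turn": 0}, {"slide": [0.072, -0.071, 0.0], "turn": 0}, {"slide": [0.072, -0.071, 0.02], "turn": 0}, {"slide": [0.072, -0.071, 0.04], "turn": 0}])

```text
time: 15.5
tcp_pos: [448.5, -0.9, 69.6]
tcp_rot: [-180.0, 0.2, -178.9]
ft_force: [0.2, 0.3, -0.6]
grip_width: 85.0
```

Run:
```python
from h import *
p,d=optics.snapshot("wrist"); 
p,d=optics.snapshot("wrist"); st=status.get_state(); print(st["tcp_pos"].round(1),st["time"])
cv2.imwrite("pics/w3.png",p[:,:,::-1]); m,T=w2c("wrist",st)
for q in ["small_tin"]:
    M=finder.cut_out(q,"wrist")[0]["mask"]; P=world(M,d,m,T); t=P[abs(P[:,2]-24)<6]; print(q,t.mean(0),cv2.minAreaRect(np.float32(t[:,:2])))
p,d=optics.snapshot("top"); cv2.imwrite("pics/t3.png",p[:,:,::-1]);m,T=w2c("top")
for q in ["large_tin","spool","wax_block"]:
    M=finder.cut_out(q,"top")[0]["mask"]; P=world(M,d,m,T); t=P[abs(P[:,2]-H[q])<6]; print(q,t.mean(0),cv2.minAreaRect(np.float32(t[:,:2])))
```

```text
[ 4.45e+02 -4.00e-01  6.73e+01] 15.6
small_tin [444.6114073   -1.69443647  25.09425438] ((446.1416320800781, -1.559173583984375), (40.64760971069336, 40.69327926635742), 11.735038757324219)Traceback (most recent call last):
  File "<stdin>", line 9, in <module>
IndexError: list index out of range
```

View pics/w3.png

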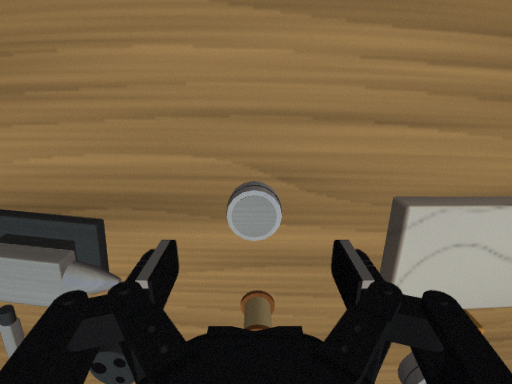

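View pics/t3.png

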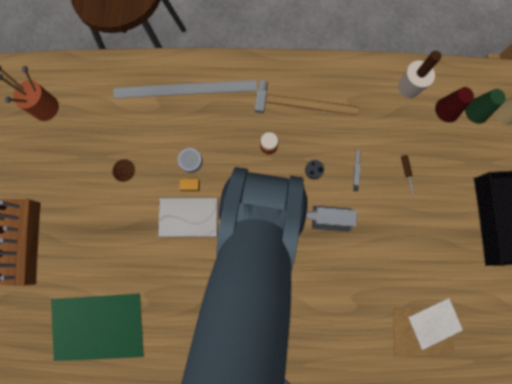

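Emit:
jog_arm(moves=[{"slide": [0, 0, 0.02], "turn": 0}, {"slide": [0, 0, 0.04], "turn": 0}, {"slide": [0, 0, 0.055], "turn": 0}, {"slide": [0, 0, 0.063], "turn": 0}, {"slide": [0, 0, 0.067], "turn": 0}, {"slide": [0, 0, 0.067], "turn": 0}, {"slide": [0, 0, 0.067], "turn": 0}, {"slide": [0, 0, 0.067], "turn": 0}])

```text
time: 16.55
tcp_pos: [446.9, -1.5, 3.0]
tcp_rot: [-180.0, 0.1, -179.0]
ft_force: [-0.2, -0.3, 0.4]
grip_width: 84.9
```

Emit:
jog_arm(moves=[{"slide": [0, 0, 0], "turn": 0}, {"slide": [0, 0, 0], "turn": 0}, {"slide": [0, 0, 0], "turn": 0}, {"slide": [0, 0, 0], "turn": 0}, {"slide": [0, 0, 0], "turn": 0}, {"slide": [0, 0, 0], "turn": 0}, {"slide": [0, 0, 0], "turn": 0}, {"slide": [0, 0, 0], "turn": 0}], jaw=0.02)

```text
time: 17.35
tcp_pos: [446.4, -1.5, 2.8]
tcp_rot: [-180.0, 0.0, -179.0]
ft_force: [-0.9, 0.6, 5.4]
grip_width: 39.7
```

Run:
```python
from h import *
p,d=optics.snapshot("top");m,T=w2c("top")
for q in ["large_tin","spool","wax_block","small_tin"]:
  for r in finder.cut_out(q,"top")[:1]:
    M=r["mask"]; P=world(M,d,m,T); t=P[abs(P[:,2]-H[q])<6]; print(q,r["score"],t.mean(0),cv2.minAreaRect(np.float32(t[:,:2])))
```

```text
large_tin 0.66 [632.45552291 190.19080992  30.35352175] ((632.932373046875, 190.3504638671875), (60.86146926879883, 59.27309799194336), 72.94112396240234)
wax_block 0.57 [567.61557345 188.79733225  27.85233959] ((567.897705078125, 189.4519500732422), (28.672727584838867, 50.311119079589844), 1.3565946817398071)
```

```bash
python3 - <<'E'
import json
c=json.load(open('cmd.json'));c[2]=3.33;json.dump(c,open('cmd.json','w'))
E
python3 plan.py =,=,20,=:1 =,=,110,=:3 634,190.3,110,=:8 =,=,=,=:4 =,=,50,=:3 =,=,40,=:2 =,=,34.5,=:3
```

```text
[{"slide": [0.0, 0.0, -0.017], "turn": -0.0}, {"slide": [0.0, 0.0, -0.047], "turn": -0.0}, {"slide": [0.0, 0.0, -0.077], "turn": -0.0}, {"slide": [0.0, 0.0, -0.107], "turn": -0.0}, {"slide": [-0.024, 0.024, -0.107], "turn": -0.0}, {"slide": [-0.048, 0.047, -0.107], "turn": -0.0}, {"slide": [-0.072, 0.071, -0.107], "turn": -0.0}, {"slide": [-0.096, 0.094, -0.107], "turn": -0.0}]
[{"slide": [-0.024, 0.024, 0.0], "turn": -0.0}, {"slide": [-0.047, 0.047, 0.0], "turn": -0.0}, {"slide": [-0.071, 0.071, 0.0], "turn": -0.0}, {"slide": [-0.095, 0.095, 0.0], "turn": -0.0}, {"slide": [-0.095, 0.095, 0.0], "turn": -0.0}, {"slide": [-0.095, 0.095, 0.0], "turn": -0.0}, {"slide": [-0.095, 0.095, 0.0], "turn": -0.0}, {"slide": [-0.095, 0.095, 0.0], "turn": -0.0}]
[{"slide": [-0.0, -0.001, 0.02], "turn": -0.0}, {"slide": [-0.0, -0.001, 0.04], "turn": -0.0}, {"slide": [-0.0, -0.001, 0.06], "turn": -0.0}, {"slide": [-0.0, -0.001, 0.065], "turn": -0.0}, {"slide": [-0.0, -0.001, 0.07], "turn": -0.0}, {"slide": [-0.0, -0.001, 0.072], "turn": -0.0}, {"slide": [-0.0, -0.001, 0.074], "turn": -0.0}, {"slide": [-0.0, -0.001, 0.076], "turn": -0.0}]
end [633.87 189.82  34.33 180.98]
```

Emit:
jog_arm(moves=[{"slide": [0.0, 0.0, -0.017], "turn": 0}, {"slide": [0.0, 0.0, -0.047], "turn": 0}, {"slide": [0.0, 0.0, -0.077], "turn": 0}, {"slide": [0.0, 0.0, -0.107], "turn": 0}, {"slide": [-0.024, 0.024, -0.107], "turn": 0}, {"slide": [-0.048, 0.047, -0.107], "turn": 0}, {"slide": [-0.072, 0.071, -0.107], "turn": 0}, {"slide": [-0.096, 0.094, -0.107], "turn": 0}])

```text
time: 18.4
tcp_pos: [541.1, 95.2, 109.2]
tcp_rot: [180.0, -0.0, -179.0]
ft_force: [0.1, -1.2, -0.6]
grip_width: 39.7
```

Emit:
jog_arm(moves=[{"slide": [-0.024, 0.024, 0.0], "turn": 0}, {"slide": [-0.047, 0.047, 0.0], "turn": 0}, {"slide": [-0.071, 0.071, 0.0], "turn": 0}, {"slide": [-0.095, 0.095, 0.0], "turn": 0}, {"slide": [-0.095, 0.095, 0.0], "turn": 0}, {"slide": [-0.095, 0.095, 0.0], "turn": 0}, {"slide": [-0.095, 0.095, 0.0], "turn": 0}, {"slide": [-0.095, 0.095, 0.0], "turn": 0}])

```text
time: 19.2
tcp_pos: [632.9, 189.9, 109.3]
tcp_rot: [-180.0, -0.1, -179.1]
ft_force: [0.2, 0.2, -0.8]
grip_width: 39.9
```

Emit:
jog_arm(moves=[{"slide": [0, -0.001, 0.02], "turn": 0}, {"slide": [0, -0.001, 0.04], "turn": 0}, {"slide": [0, -0.001, 0.06], "turn": 0}, {"slide": [0, -0.001, 0.065], "turn": 0}, {"slide": [0, -0.001, 0.07], "turn": 0}, {"slide": [0, -0.001, 0.073], "turn": 0}, {"slide": [0, -0.001, 0.075], "turn": 0}, {"slide": [0, -0.001, 0.076], "turn": 0}])

```text
time: 20.0
tcp_pos: [634.5, 189.9, 34.0]
tcp_rot: [180.0, 0.1, -179.0]
ft_force: [0.7, 0.4, -0.5]
grip_width: 40.3
```

Emit:
jog_arm(moves=[{"slide": [0, 0, 0], "turn": 0}, {"slide": [0, 0, 0], "turn": 0}, {"slide": [0, 0, 0], "turn": 0}, {"slide": [0, 0, 0], "turn": 0}, {"slide": [0, 0, 0], "turn": 0}, {"slide": [0, 0, 0], "turn": 0}, {"slide": [0, 0, 0], "turn": 0}, {"slide": [0, 0, 0], "turn": 0}])

```text
time: 20.8
tcp_pos: [633.9, 189.8, 33.3]
tcp_rot: [180.0, -0.0, -179.0]
ft_force: [-0.1, 0.0, -0.7]
grip_width: 39.9
```

Emit:
jog_arm(moves=[{"slide": [0, 0, 0], "turn": 0}, {"slide": [0, 0, 0], "turn": 0}, {"slide": [0, 0, 0], "turn": 0}, {"slide": [0, 0, 0], "turn": 0}, {"slide": [0, 0, 0], "turn": 0}, {"slide": [0, 0, 0], "turn": 0}, {"slide": [0, 0, 0], "turn": 0}, {"slide": [0, 0, 0], "turn": 0}], jaw=0.075)

```text
time: 21.6
tcp_pos: [633.9, 189.8, 33.3]
tcp_rot: [180.0, 0.0, -179.0]
ft_force: [-0.4, 0.4, 0.6]
grip_width: 75.1
```

```bash
python3 plan.py =,=,50,=:1 =,=,110,=:2 614.5,-137,110,=:8 =,=,80,=:1 =,=,65,=:1  =,=,=,=:3 =,=,3.3,=:4
```

```text
[{"slide": [0.0, 0.0, -0.016], "turn": -0.0}, {"slide": [0.0, 0.0, -0.046], "turn": -0.0}, {"slide": [0.0, 0.0, -0.076], "turn": -0.0}, {"slide": [0.003, -0.041, -0.076], "turn": -0.0}, {"slide": [0.006, -0.082, -0.076], "turn": -0.0}, {"slide": [0.009, -0.122, -0.076], "turn": -0.0}, {"slide": [0.013, -0.163, -0.076], "turn": -0.0}, {"slide": [0.016, -0.204, -0.076], "turn": -0.0}]
[{"slide": [0.003, -0.041, 0.0], "turn": -0.0}, {"slide": [0.006, -0.082, 0.0], "turn": -0.0}, {"slide": [0.009, -0.122, 0.0], "turn": -0.0}, {"slide": [0.009, -0.122, 0.03], "turn": -0.0}, {"slide": [0.009, -0.122, 0.045], "turn": -0.0}, {"slide": [0.009, -0.122, 0.045], "turn": -0.0}, {"slide": [0.009, -0.122, 0.045], "turn": -0.0}, {"slide": [0.009, -0.122, 0.045], "turn": -0.0}]
[{"slide": [-0.0, -0.0, 0.016], "turn": -0.0}, {"slide": [-0.0, -0.0, 0.031], "turn": -0.0}, {"slide": [-0.0, -0.0, 0.047], "turn": -0.0}, {"slide": [-0.0, -0.0, 0.062], "turn": -0.0}, {"slide": [-0.0, -0.0, 0.062], "turn": -0.0}, {"slide": [-0.0, -0.0, 0.062], "turn": -0.0}, {"slide": [-0.0, -0.0, 0.062], "turn": -0.0}, {"slide": [-0.0, -0.0, 0.062], "turn": -0.0}]
end [ 614.46 -136.56    3.33  180.98]
```

Emit:
jog_arm(moves=[{"slide": [0.0, 0.0, -0.016], "turn": 0}, {"slide": [0.0, 0.0, -0.046], "turn": 0}, {"slide": [0.0, 0.0, -0.076], "turn": 0}, {"slide": [0.003, -0.041, -0.076], "turn": 0}, {"slide": [0.006, -0.082, -0.076], "turn": 0}, {"slide": [0.009, -0.122, -0.076], "turn": 0}, {"slide": [0.013, -0.163, -0.076], "turn": 0}, {"slide": [0.016, -0.204, -0.076], "turn": 0}], jaw=0.085)

```text
time: 22.4
tcp_pos: [621.0, -15.9, 109.5]
tcp_rot: [180.0, 0.0, -179.0]
ft_force: [1.3, 0.0, 0.0]
grip_width: 85.2
```

Emit:
jog_arm(moves=[{"slide": [0.003, -0.041, 0.0], "turn": 0}, {"slide": [0.006, -0.082, 0.0], "turn": 0}, {"slide": [0.009, -0.122, 0.0], "turn": 0}, {"slide": [0.009, -0.122, 0.03], "turn": 0}, {"slide": [0.009, -0.122, 0.045], "turn": 0}, {"slide": [0.009, -0.122, 0.045], "turn": 0}, {"slide": [0.009, -0.122, 0.045], "turn": 0}, {"slide": [0.009, -0.122, 0.045], "turn": 0}])

```text
time: 23.2
tcp_pos: [615.5, -136.5, 65.6]
tcp_rot: [-180.0, 0.1, -179.0]
ft_force: [-0.4, -0.2, -0.6]
grip_width: 85.2
```

Run:
```python
from h import *
st=status.get_state(); print(st["tcp_pos"].round(1),st["time"])
p,d=optics.snapshot("wrist")
cv2.imwrite("pics/w4.png",p[:,:,::-1]); m,T=w2c("wrist",st)
for q in ["rivet_base","setter"]:
  for r in finder.cut_out(q,"wrist")[:1]:
    P=world(r["mask"],d,m,T); t=P[abs(P[:,2]-H[q])<6]; print(q,r["score"],t.mean(0),cv2.minAreaRect(np.float32(t[:,:2])))
p,d=optics.snapshot("top");m,T=w2c("top");cv2.imwrite("pics/t4.png",p[:,:,::-1])
for q in ["small_tin","large_tin","wax_block"]:
  for r in finder.cut_out(q,"top")[:1]:
    P=world(r["mask"],d,m,T); t=P[P[:,2]>np.percentile(P[:,2],70)-6]; print(q,r["score"],t.mean(0),cv2.minAreaRect(np.float32(t[:,:2])))
```

```text
[ 615.5 -136.5   65.6] 23.2
rivet_base 0.55 [ 614.96070048 -137.7257003    21.97964277] ((616.5149536132812, -137.4912567138672), (48.948543548583984, 48.477481842041016), 13.409502983093262)
setter 0.65 [ 608.86324557 -248.66278962   12.89176321] ((616.2789306640625, -250.8115234375), (14.596782684326172, 109.8824234008789), 84.58589172363281)
small_tin 0.52 [632.2705417  189.88413559  54.24758577] ((632.6859130859375, 190.3367919921875), (40.94879913330078, 39.49515151977539), 45.50981903076172)
large_tin 0.53 [627.94322031 186.17512583  30.43034658] ((633.2207641601562, 190.05419921875), (59.70944595336914, 61.26243209838867), 32.38151931762695)
wax_block 0.51 [567.96278997 188.99322275  27.90608838] ((568.0147094726562, 189.48165893554688), (28.81492042541504, 49.9094123840332), 1.475388526916504)
```

View pics/w4.png

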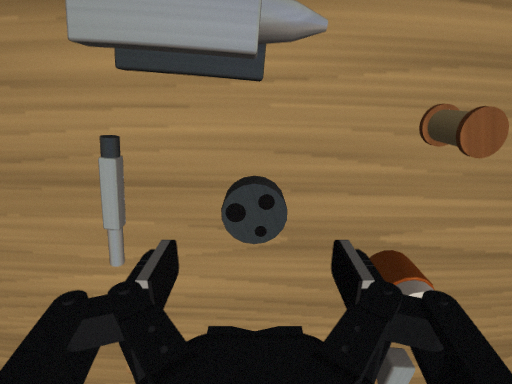

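View pics/t4.png

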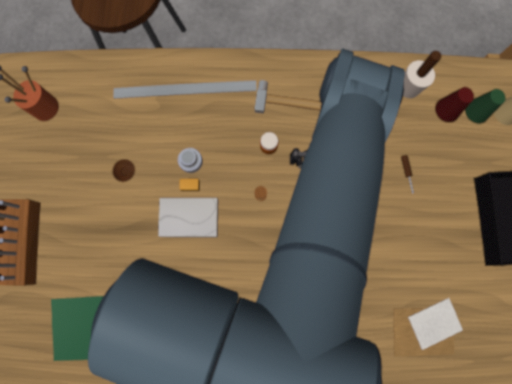

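Emit:
jog_arm(moves=[{"slide": [-0.001, 0, 0.02], "turn": 0}, {"slide": [-0.001, 0, 0.04], "turn": 0}, {"slide": [-0.001, 0, 0.055], "turn": 0}, {"slide": [-0.001, 0, 0.062], "turn": 0}, {"slide": [-0.001, 0, 0.064], "turn": 0}, {"slide": [-0.001, 0, 0.064], "turn": 0}, {"slide": [-0.001, 0, 0.064], "turn": 0}, {"slide": [-0.001, 0, 0.064], "turn": 0}])

```text
time: 24.35
tcp_pos: [616.3, -136.8, 1.3]
tcp_rot: [-180.0, 0.1, -179.0]
ft_force: [-0.3, -0.6, -0.3]
grip_width: 85.2
```

Emit:
jog_arm(moves=[{"slide": [0, 0, 0], "turn": 0}, {"slide": [0, 0, 0], "turn": 0}, {"slide": [0, 0, 0], "turn": 0}, {"slide": [0, 0, 0], "turn": 0}, {"slide": [0, 0, 0], "turn": 0}, {"slide": [0, 0, 0], "turn": 0}, {"slide": [0, 0, 0], "turn": 0}, {"slide": [0, 0, 0], "turn": 0}], jaw=0.03)

```text
time: 25.15
tcp_pos: [616.0, -136.8, 1.0]
tcp_rot: [-180.0, 0.1, -179.0]
ft_force: [-0.7, -0.6, 5.6]
grip_width: 48.0
```

```bash
python3 - <<'E'
import json
c=json.load(open('cmd.json'));c[2]=1.33;c[0]+=1;json.dump(c,open('cmd.json','w'))
E
python3 plan.py =,=,20,=:1 =,=,120,=:3 484.2,188,120,=:9 =,=,=,=:3 =,=,50,=:3 =,=,35,=:2 =,=,27.5,=:3
```

```text
[{"slide": [0.0, 0.0, -0.019], "turn": -0.0}, {"slide": [0.0, 0.0, -0.052], "turn": -0.0}, {"slide": [0.0, 0.0, -0.085], "turn": -0.0}, {"slide": [0.0, 0.0, -0.119], "turn": -0.0}, {"slide": [0.014, 0.036, -0.119], "turn": -0.0}, {"slide": [0.028, 0.073, -0.119], "turn": -0.0}, {"slide": [0.042, 0.109, -0.119], "turn": -0.0}, {"slide": [0.056, 0.145, -0.119], "turn": -0.0}]
[{"slide": [0.014, 0.036, 0.0], "turn": -0.0}, {"slide": [0.028, 0.073, 0.0], "turn": -0.0}, {"slide": [0.042, 0.109, 0.0], "turn": -0.0}, {"slide": [0.056, 0.145, 0.0], "turn": -0.0}, {"slide": [0.07, 0.182, 0.0], "turn": -0.0}, {"slide": [0.07, 0.182, 0.0], "turn": -0.0}, {"slide": [0.07, 0.182, 0.0], "turn": -0.0}, {"slide": [0.07, 0.182, 0.0], "turn": -0.0}]
[{"slide": [-0.0, -0.0, 0.024], "turn": -0.0}, {"slide": [-0.0, -0.0, 0.047], "turn": -0.0}, {"slide": [-0.0, -0.0, 0.07], "turn": -0.0}, {"slide": [-0.0, -0.0, 0.078], "turn": -0.0}, {"slide": [-0.0, -0.0, 0.085], "turn": -0.0}, {"slide": [-0.0, -0.0, 0.088], "turn": -0.0}, {"slide": [-0.0, -0.0, 0.09], "turn": -0.0}, {"slide": [-0.0, -0.0, 0.093], "turn": -0.0}]
end [483.87 188.23  27.33 180.98]
```

Emit:
jog_arm(moves=[{"slide": [0.0, 0.0, -0.019], "turn": 0}, {"slide": [0.0, 0.0, -0.052], "turn": 0}, {"slide": [0.0, 0.0, -0.085], "turn": 0}, {"slide": [0.0, 0.0, -0.119], "turn": 0}, {"slide": [0.014, 0.036, -0.119], "turn": 0}, {"slide": [0.028, 0.073, -0.119], "turn": 0}, {"slide": [0.042, 0.109, -0.119], "turn": 0}, {"slide": [0.056, 0.145, -0.119], "turn": 0}])

```text
time: 25.95
tcp_pos: [555.4, 8.8, 118.3]
tcp_rot: [180.0, -0.1, -179.0]
ft_force: [-0.6, -0.5, -2.3]
grip_width: 48.1
```

Emit:
jog_arm(moves=[{"slide": [0.014, 0.036, 0.0], "turn": 0}, {"slide": [0.028, 0.073, 0.0], "turn": 0}, {"slide": [0.042, 0.109, 0.0], "turn": 0}, {"slide": [0.056, 0.145, 0.0], "turn": 0}, {"slide": [0.07, 0.182, 0.0], "turn": 0}, {"slide": [0.07, 0.182, 0.0], "turn": 0}, {"slide": [0.07, 0.182, 0.0], "turn": 0}, {"slide": [0.07, 0.182, 0.0], "turn": 0}])

```text
time: 26.75
tcp_pos: [483.9, 187.5, 118.9]
tcp_rot: [-180.0, -0.0, -179.1]
ft_force: [-0.2, -0.3, -1.9]
grip_width: 47.8
```

Emit:
jog_arm(moves=[{"slide": [0, 0, 0.024], "turn": 0}, {"slide": [0, 0, 0.047], "turn": 0}, {"slide": [0, 0, 0.07], "turn": 0}, {"slide": [0, 0, 0.08], "turn": 0}, {"slide": [0, 0, 0.086], "turn": 0}, {"slide": [0, 0, 0.09], "turn": 0}, {"slide": [0, 0, 0.092], "turn": 0}, {"slide": [0, 0, 0.093], "turn": 0}])

```text
time: 27.55
tcp_pos: [484.6, 188.4, 26.9]
tcp_rot: [180.0, 0.1, -179.0]
ft_force: [-0.2, -0.1, -3.1]
grip_width: 47.8
```

Emit:
jog_arm(moves=[{"slide": [0, 0, 0], "turn": 0}, {"slide": [0, 0, 0], "turn": 0}, {"slide": [0, 0, 0], "turn": 0}, {"slide": [0, 0, 0], "turn": 0}, {"slide": [0, 0, 0], "turn": 0}, {"slide": [0, 0, 0], "turn": 0}, {"slide": [0, 0, 0], "turn": 0}, {"slide": [0, 0, 0], "turn": 0}])

```text
time: 28.35
tcp_pos: [483.9, 188.2, 26.3]
tcp_rot: [180.0, 0.0, -179.0]
ft_force: [0.3, -0.2, -1.0]
grip_width: 47.7
```

Emit:
jog_arm(moves=[{"slide": [0, 0, 0], "turn": 0}, {"slide": [0, 0, 0], "turn": 0}, {"slide": [0, 0, 0], "turn": 0}, {"slide": [0, 0, 0], "turn": 0}, {"slide": [0, 0, 0], "turn": 0}, {"slide": [0, 0, 0], "turn": 0}, {"slide": [0, 0, 0], "turn": 0}, {"slide": [0, 0, 0], "turn": 0}], jaw=0.08)

```text
time: 29.15
tcp_pos: [483.9, 188.3, 26.3]
tcp_rot: [180.0, 0.0, -179.0]
ft_force: [-0.0, 0.9, -0.5]
grip_width: 79.8
```

```bash
python3 plan.py =,=,50,=:1 =,=,120,=:2 609.5,-250,120,174.6:12 =,=,=,=:1 =,=,60,=:2  =,=,=,=:6 =,=,3.5,=:4
```

```text
[{"slide": [0.0, 0.0, -0.023], "turn": -0.0}, {"slide": [0.0, 0.0, -0.058], "turn": -0.0}, {"slide": [0.0, 0.0, -0.093], "turn": -0.0}, {"slide": [-0.01, -0.037, -0.093], "turn": 0.5}, {"slide": [-0.02, -0.073, -0.093], "turn": 1.1}, {"slide": [-0.029, -0.11, -0.093], "turn": 1.6}, {"slide": [-0.039, -0.147, -0.093], "turn": 2.1}, {"slide": [-0.049, -0.183, -0.093], "turn": 2.7}]
[{"slide": [-0.012, -0.037, 0.0], "turn": 0.5}, {"slide": [-0.023, -0.073, 0.0], "turn": 1.0}, {"slide": [-0.035, -0.109, 0.0], "turn": 1.6}, {"slide": [-0.046, -0.145, 0.0], "turn": 2.1}, {"slide": [-0.058, -0.181, 0.0], "turn": 2.6}, {"slide": [-0.07, -0.218, 0.0], "turn": 3.2}, {"slide": [-0.081, -0.254, 0.0], "turn": 3.7}, {"slide": [-0.081, -0.254, 0.0], "turn": 3.7}]
[{"slide": [-0.0, 0.0, 0.03], "turn": -0.0}, {"slide": [-0.0, 0.0, 0.06], "turn": -0.0}, {"slide": [-0.0, 0.0, 0.06], "turn": -0.0}, {"slide": [-0.0, 0.0, 0.06], "turn": -0.0}, {"slide": [-0.0, 0.0, 0.06], "turn": -0.0}, {"slide": [-0.0, 0.0, 0.06], "turn": -0.0}, {"slide": [-0.0, 0.0, 0.06], "turn": -0.0}, {"slide": [-0.0, 0.0, 0.06], "turn": -0.0}]
[{"slide": [-0.0, 0.0, 0.015], "turn": -0.0}, {"slide": [-0.0, 0.0, 0.029], "turn": -0.0}, {"slide": [-0.0, 0.0, 0.043], "turn": -0.0}, {"slide": [-0.0, 0.0, 0.057], "turn": -0.0}, {"slide": [-0.0, 0.0, 0.057], "turn": -0.0}, {"slide": [-0.0, 0.0, 0.057], "turn": -0.0}, {"slide": [-0.0, 0.0, 0.057], "turn": -0.0}, {"slide": [-0.0, 0.0, 0.057], "turn": -0.0}]
end [ 609.36 -250.21    3.33  174.58]
```

Emit:
jog_arm(moves=[{"slide": [0.0, 0.0, -0.023], "turn": 0}, {"slide": [0.0, 0.0, -0.058], "turn": 0}, {"slide": [0.0, 0.0, -0.093], "turn": 0}, {"slide": [-0.01, -0.037, -0.093], "turn": 0.5}, {"slide": [-0.02, -0.073, -0.093], "turn": 1.1}, {"slide": [-0.029, -0.11, -0.093], "turn": 1.6}, {"slide": [-0.039, -0.147, -0.093], "turn": 2.1}, {"slide": [-0.049, -0.183, -0.093], "turn": 2.7}])

```text
time: 29.95
tcp_pos: [536.2, 4.6, 119.4]
tcp_rot: [180.0, 0.0, 178.3]
ft_force: [0.0, 0.5, -0.3]
grip_width: 79.6
```

Emit:
jog_arm(moves=[{"slide": [-0.012, -0.037, 0.0], "turn": 0.5}, {"slide": [-0.023, -0.073, 0.0], "turn": 1.0}, {"slide": [-0.035, -0.109, 0.0], "turn": 1.6}, {"slide": [-0.046, -0.145, 0.0], "turn": 2.1}, {"slide": [-0.058, -0.181, 0.0], "turn": 2.6}, {"slide": [-0.07, -0.218, 0.0], "turn": 3.2}, {"slide": [-0.081, -0.254, 0.0], "turn": 3.7}, {"slide": [-0.081, -0.254, 0.0], "turn": 3.7}], jaw=0.05)

```text
time: 30.75
tcp_pos: [610.2, -255.3, 118.8]
tcp_rot: [-179.9, 0.1, 174.3]
ft_force: [-0.5, 0.5, 0.2]
grip_width: 50.2
```

Emit:
jog_arm(moves=[{"slide": [0, 0.0, 0.03], "turn": 0}, {"slide": [0, 0.0, 0.06], "turn": 0}, {"slide": [0, 0.0, 0.06], "turn": 0}, {"slide": [0, 0.0, 0.06], "turn": 0}, {"slide": [0, 0.0, 0.06], "turn": 0}, {"slide": [0, 0.0, 0.06], "turn": 0}, {"slide": [0, 0.0, 0.06], "turn": 0}, {"slide": [0, 0.0, 0.06], "turn": 0}])

```text
time: 31.55
tcp_pos: [609.9, -250.4, 60.3]
tcp_rot: [-180.0, 0.1, 174.6]
ft_force: [-0.7, -0.8, -0.1]
grip_width: 50.0
```

Run:
```python
from h import *
st=status.get_state(); print(st["tcp_pos"].round(1),st["tcp_rot"].round(1),st["time"])
p,d=optics.snapshot("wrist")
cv2.imwrite("pics/w5.png",p[:,:,::-1]); m,T=w2c("wrist",st)
for q in ["setter"]:
  for r in finder.cut_out(q,"wrist")[:1]:
    P=world(r["mask"],d,m,T); t=P[abs(P[:,2]-H[q])<6]; print(q,r["score"],t.mean(0),cv2.minAreaRect(np.float32(t[:,:2])))
p,d=optics.snapshot("top");m,T=w2c("top");cv2.imwrite("pics/t5.png",p[:,:,::-1])
for q in ["rivet_base"]:
  for r in finder.cut_out(q,"top")[:1]:
    P=world(r["mask"],d,m,T); t=P[P[:,2]>np.percentile(P[:,2],70)-6]; print(q,r["score"],t.mean(0),cv2.minAreaRect(np.float32(t[:,:2])))
```

```text
[ 609.9 -250.4   60.3] [-1.800e+02  1.000e-01  1.746e+02] 31.55
setter 0.59 [ 609.21504295 -250.70795329   13.16647135] ((616.251953125, -251.32162475585938), (14.01855182647705, 109.73524475097656), 84.43523406982422)
rivet_base 0.74 [483.9283533  188.908263    47.69174878] ((484.06207275390625, 188.660888671875), (45.52607727050781, 50.30021667480469), 1.0118408203125)
```

View pics/w5.png

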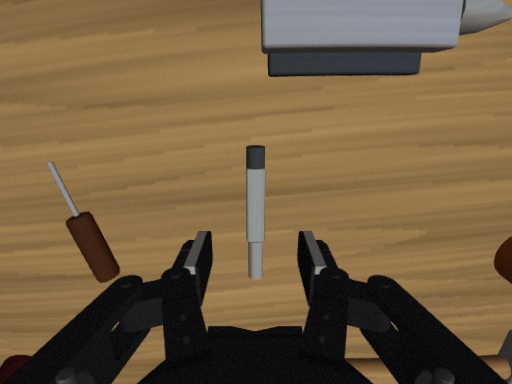

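View pics/t5.png

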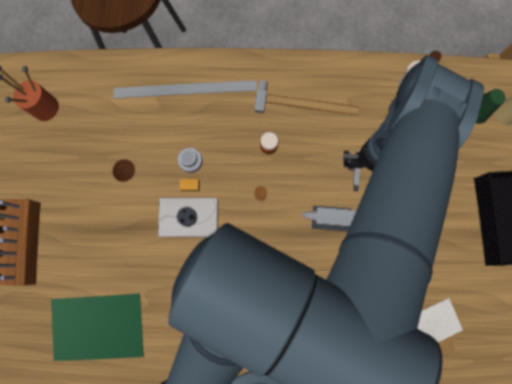

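Emit:
jog_arm(moves=[{"slide": [0, 0, 0.015], "turn": 0}, {"slide": [0, 0, 0.03], "turn": 0}, {"slide": [0, 0, 0.044], "turn": 0}, {"slide": [0, 0, 0.053], "turn": 0}, {"slide": [0, 0, 0.057], "turn": 0}, {"slide": [0, 0, 0.057], "turn": 0}, {"slide": [0, 0, 0.057], "turn": 0}, {"slide": [0, 0, 0.057], "turn": 0}])

```text
time: 32.55
tcp_pos: [610.0, -250.5, 3.1]
tcp_rot: [-180.0, 0.1, 174.6]
ft_force: [-0.1, -0.9, 1.0]
grip_width: 50.0
```

Emit:
jog_arm(moves=[{"slide": [0, 0, 0], "turn": 0}, {"slide": [0, 0, 0], "turn": 0}, {"slide": [0, 0, 0], "turn": 0}, {"slide": [0, 0, 0], "turn": 0}, {"slide": [0, 0, 0], "turn": 0}, {"slide": [0, 0, 0], "turn": 0}, {"slide": [0, 0, 0], "turn": 0}, {"slide": [0, 0, 0], "turn": 0}], jaw=0.005)

```text
time: 33.35
tcp_pos: [609.7, -250.4, 2.9]
tcp_rot: [-180.0, 0.1, 174.6]
ft_force: [-0.8, 0.4, 5.2]
grip_width: 12.1
```

```bash
python3 plan.py =,=,20,=:1 =,=,140,=:3 421,-171,140,87.4:15 =,=,=,=:2 =,=,100,=:2 =,=,=,=:1 =,=,30,=:4 =,=,12,=:3 =,=,6,=:3 =,=,4.5,=:2
```

```text
[{"slide": [0.0, 0.0, -0.017], "turn": -0.0}, {"slide": [0.0, 0.0, -0.057], "turn": -0.0}, {"slide": [0.0, 0.0, -0.097], "turn": -0.0}, {"slide": [0.0, 0.0, -0.137], "turn": -0.0}, {"slide": [0.013, 0.004, -0.137], "turn": 5.8}, {"slide": [0.026, 0.008, -0.137], "turn": 11.6}, {"slide": [0.039, 0.012, -0.137], "turn": 17.4}, {"slide": [0.052, 0.016, -0.137], "turn": 23.2}]
[{"slide": [0.014, -0.001, 0.0], "turn": 5.9}, {"slide": [0.027, -0.003, 0.0], "turn": 11.7}, {"slide": [0.041, -0.004, 0.0], "turn": 17.5}, {"slide": [0.054, -0.005, 0.0], "turn": 23.3}, {"slide": [0.068, -0.007, 0.0], "turn": 29.1}, {"slide": [0.081, -0.008, 0.0], "turn": 34.9}, {"slide": [0.095, -0.009, 0.0], "turn": 40.7}, {"slide": [0.108, -0.011, 0.0], "turn": 46.5}]
[{"slide": [0.009, -0.011, 0.0], "turn": 5.9}, {"slide": [0.017, -0.022, 0.0], "turn": 11.7}, {"slide": [0.025, -0.033, 0.0], "turn": 17.5}, {"slide": [0.025, -0.033, 0.0], "turn": 17.5}, {"slide": [0.025, -0.033, 0.0], "turn": 17.5}, {"slide": [0.025, -0.033, 0.02], "turn": 17.5}, {"slide": [0.025, -0.033, 0.04], "turn": 17.5}, {"slide": [0.025, -0.033, 0.04], "turn": 17.5}]
[{"slide": [0.001, 0.0, 0.018], "turn": -0.0}, {"slide": [0.001, 0.0, 0.035], "turn": -0.0}, {"slide": [0.001, 0.0, 0.053], "turn": -0.0}, {"slide": [0.001, 0.0, 0.07], "turn": -0.0}, {"slide": [0.001, 0.0, 0.076], "turn": -0.0}, {"slide": [0.001, 0.0, 0.082], "turn": -0.0}, {"slide": [0.001, 0.0, 0.088], "turn": -0.0}, {"slide": [0.001, 0.0, 0.09], "turn": -0.0}]
[{"slide": [-0.0, 0.0, 0.002], "turn": -0.0}, {"slide": [-0.0, 0.0, 0.004], "turn": -0.0}, {"slide": [-0.0, 0.0, 0.005], "turn": -0.0}, {"slide": [-0.0, 0.0, 0.006], "turn": -0.0}, {"slide": [-0.0, 0.0, 0.006], "turn": -0.0}, {"slide": [-0.0, 0.0, 0.006], "turn": -0.0}, {"slide": [-0.0, 0.0, 0.006], "turn": -0.0}, {"slide": [-0.0, 0.0, 0.006], "turn": -0.0}]
end [ 420.76 -170.62    4.33   87.38]
```

Emit:
jog_arm(moves=[{"slide": [0.0, 0.0, -0.017], "turn": 0}, {"slide": [0.0, 0.0, -0.057], "turn": 0}, {"slide": [0.0, 0.0, -0.097], "turn": 0}, {"slide": [0.0, 0.0, -0.137], "turn": 0}, {"slide": [0.013, 0.004, -0.137], "turn": 5.8}, {"slide": [0.026, 0.008, -0.137], "turn": 11.6}, {"slide": [0.039, 0.012, -0.137], "turn": 17.4}, {"slide": [0.052, 0.016, -0.137], "turn": 23.2}])

```text
time: 34.15
tcp_pos: [558.0, -228.9, 138.4]
tcp_rot: [180.0, -0.1, 151.1]
ft_force: [-0.0, 0.3, -1.9]
grip_width: 12.3
```

Emit:
jog_arm(moves=[{"slide": [0.014, -0.001, 0.0], "turn": 5.9}, {"slide": [0.027, -0.003, 0.0], "turn": 11.7}, {"slide": [0.041, -0.004, 0.0], "turn": 17.5}, {"slide": [0.054, -0.005, 0.0], "turn": 23.3}, {"slide": [0.068, -0.007, 0.0], "turn": 29.1}, {"slide": [0.081, -0.008, 0.0], "turn": 34.9}, {"slide": [0.095, -0.009, 0.0], "turn": 40.7}, {"slide": [0.108, -0.011, 0.0], "turn": 46.5}])

```text
time: 34.95
tcp_pos: [457.8, -186.6, 138.5]
tcp_rot: [-179.9, -0.1, 104.6]
ft_force: [-0.1, -0.8, -1.2]
grip_width: 12.6
```

Emit:
jog_arm(moves=[{"slide": [0.009, -0.011, 0.0], "turn": 5.9}, {"slide": [0.017, -0.022, 0.0], "turn": 11.7}, {"slide": [0.025, -0.033, 0.0], "turn": 17.5}, {"slide": [0.025, -0.033, 0.0], "turn": 17.5}, {"slide": [0.025, -0.033, 0.0], "turn": 17.5}, {"slide": [0.025, -0.033, 0.02], "turn": 17.5}, {"slide": [0.025, -0.033, 0.04], "turn": 17.5}, {"slide": [0.025, -0.033, 0.04], "turn": 17.5}])

```text
time: 35.75
tcp_pos: [419.6, -170.9, 97.1]
tcp_rot: [-179.8, -0.1, 87.5]
ft_force: [0.4, -0.4, -0.7]
grip_width: 12.2
```

Run:
```python
from h import *
st=status.get_state(); print(st["tcp_pos"].round(1),st["tcp_rot"].round(1),st["time"])
p,d=optics.snapshot("wrist")
cv2.imwrite("pics/w6.png",p[:,:,::-1])
```

```text
[ 419.6 -170.9   97.1] [-1.798e+02 -1.000e-01  8.750e+01] 35.75
```

View pics/w6.png

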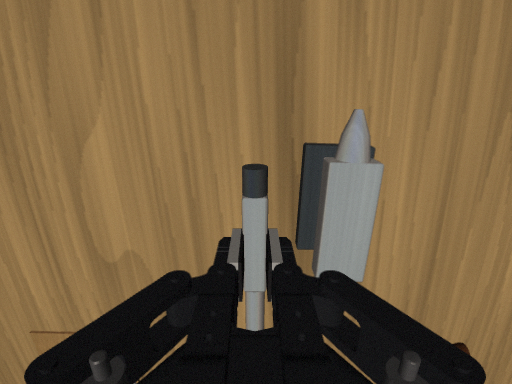

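Emit:
jog_arm(moves=[{"slide": [0.001, 0.0, 0.018], "turn": 0}, {"slide": [0.001, 0.0, 0.035], "turn": 0}, {"slide": [0.001, 0.0, 0.053], "turn": 0}, {"slide": [0.001, 0.0, 0.07], "turn": 0}, {"slide": [0.001, 0.0, 0.078], "turn": 0}, {"slide": [0.001, 0.0, 0.084], "turn": 0}, {"slide": [0.001, 0.0, 0.088], "turn": 0}, {"slide": [0.001, 0.0, 0.09], "turn": 0}])

```text
time: 36.6
tcp_pos: [421.3, -170.9, 9.6]
tcp_rot: [180.0, 0.0, 87.4]
ft_force: [-0.0, -0.8, -1.5]
grip_width: 12.6
```

Emit:
jog_arm(moves=[{"slide": [0, 0.0, 0.002], "turn": 0}, {"slide": [0, 0.0, 0.004], "turn": 0}, {"slide": [0, 0.0, 0.005], "turn": 0}, {"slide": [0, 0.0, 0.006], "turn": 0}, {"slide": [0, 0.0, 0.006], "turn": 0}, {"slide": [0, 0.0, 0.006], "turn": 0}, {"slide": [0, 0.0, 0.006], "turn": 0}, {"slide": [0, 0.0, 0.006], "turn": 0}])

```text
time: 37.4
tcp_pos: [420.8, -170.6, 3.3]
tcp_rot: [180.0, -0.0, 87.4]
ft_force: [0.4, -0.3, -0.7]
grip_width: 11.8
```

Emit:
jog_arm(moves=[{"slide": [0, 0, 0], "turn": 0}, {"slide": [0, 0, 0], "turn": 0}, {"slide": [0, 0, 0], "turn": 0}, {"slide": [0, 0, 0], "turn": 0}, {"slide": [0, 0, 0], "turn": 0}, {"slide": [0, 0, -0.01], "turn": 0}, {"slide": [0, 0, -0.03], "turn": 0}, {"slide": [0, 0, -0.06], "turn": 0}], jaw=0.028)

```text
time: 38.2
tcp_pos: [419.4, -169.8, 63.3]
tcp_rot: [-179.8, -0.1, 87.4]
ft_force: [0.5, -0.5, -0.1]
grip_width: 28.2
```

Rise and retreat toward the robot's centre, low-obstruction for the top camera.

Emit:
jog_arm(moves=[{"slide": [0, 0, -0.03], "turn": 0}, {"slide": [0, 0, -0.06], "turn": 0}, {"slide": [0.03, 0, -0.08], "turn": 0}, {"slide": [0.06, -0.03, -0.1], "turn": 0}, {"slide": [0.09, -0.05, -0.1], "turn": 0}, {"slide": [0.12, -0.05, -0.1], "turn": 0}, {"slide": [0.15, -0.05, -0.1], "turn": 0}, {"slide": [0.18, -0.05, -0.1], "turn": 0}])

```text
time: 39.0
tcp_pos: [378.8, 12.6, 164.2]
tcp_rot: [179.9, 0.0, 87.4]
ft_force: [0.3, -0.2, -0.9]
grip_width: 27.8
```

Run:
```python
from h import *
p,d=optics.snapshot("top");m,T=w2c("top");cv2.imwrite("pics/t6.png",p[:,:,::-1])
for q in H:
  for r in finder.cut_out(q,"top")[:1]:
    P=world(r["mask"],d,m,T); t=P[P[:,2]>np.percentile(P[:,2],70)-6]; print(q,round(r["score"],2),t.mean(0).round(1),cv2.minAreaRect(np.float32(t[:,:2])))
p,d=optics.snapshot("scene");cv2.imwrite("pics/s6.png",p[:,:,::-1])
```

```text
slab 0.79 [486.7 195.7  25.6] ((484.2878723144531, 187.4742431640625), (98.18671417236328, 148.02297973632812), 0.7714908719062805)
anvil 0.76 [ 488.3 -177.8   55.1] ((487.86468505859375, -169.6533203125), (124.23886108398438, 40.36232376098633), 88.18145751953125)
rivet_base 0.75 [546.5   3.9  45.3] ((547.1167602539062, 3.500044822692871), (30.833417892456055, 27.66839027404785), 1.4617949724197388)
large_tin 0.54 [625.  183.2  29.9] ((628.6884155273438, 186.72946166992188), (48.8455924987793, 60.58405303955078), 39.1275520324707)
small_tin 0.71 [632.5 190.2  54.4] ((632.5038452148438, 190.25369262695312), (41.22102355957031, 39.45524597167969), 45.622032165527344)
wax_block 0.74 [567.8 188.3  28.1] ((567.8473510742188, 189.29380798339844), (29.072118759155273, 49.79734420776367), 1.4317647218704224)
setter 0.59 [ 419.3 -175.6   13.8] ((419.4095153808594, -178.53660583496094), (108.27568054199219, 13.752950668334961), 87.60733795166016)
spool 0.54 [546.9   3.4  45.3] ((547.3729858398438, 3.501943588256836), (31.38298797607422, 27.700927734375), 0.6458568572998047)
glue_jar 0.66 [678.9 -16.4  53.8] ((679.1047973632812, -16.429685592651367), (42.212589263916016, 40.97993850708008), 0.7409451603889465)
```

View pics/t6.png

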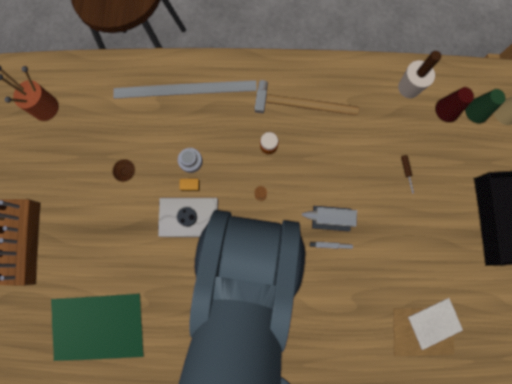

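View pics/s6.png

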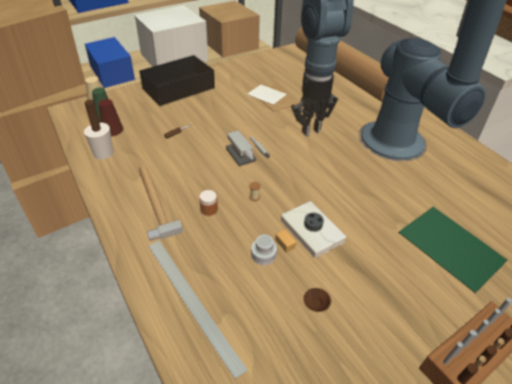

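```bash
python3 -c "
from station import ticket,status
print(status.get_state()['time'],ticket.close_job())"
```

```text
the job is handed in; nothing more can be done
39.55 None
```

I set out the bench as asked and handed the job in at 39.55 s of the 107 s allowed, with everything released. No verdict came back. In my last checks every placing was inside its limits.

Last readings from the top camera:

| Thing | Measured | Wanted |
|---|---|---|
| Rivet base, from slab centre | about 1 mm off | within 13 mm |
| Large tin, slab frame | x ≈ 149, y ≈ 0 mm | 151 ± 15, 0 ± 15 |
| Wax block, slab frame | x ≈ 84, y ≈ 0 mm | 85 ± 13, 0 ± 15 |
| Small tin, from large tin's centre | under 1 mm off, top at 54 mm | within 10 mm |
| Setter, anvil frame | x ≈ -68, y ≈ -1.5 mm, parallel within about 1° | -67 ± 15, 0 ± 15, within 0.2 rad (11.5°) |

The spool and the glue jar read the same as at the start, to within 1 mm.

- **Hard touchdown:** the wax block pressed on the bench briefly with 91 N at the wrist when I set it down (the limit is 120 N). I lifted 1 mm before letting go, and the block stood correctly afterwards. I made the later placings more slowly and 1 mm higher.
- **Readings that disagreed:** in the last picture the network reported the spool when asked for the rivet base, so the base's figure is from an earlier picture taken after it was released. The final pictures show it in the middle of the slab. The network's last large-tin mask was partly cut off, so that figure is also from an earlier look.

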